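# Slide the tall mould crate home against the bench stop

## Robot

A 7-joint arm with a two-finger parallel gripper is mounted at the origin on the work surface. World frame = base frame: x ahead of the robot, y to its left, z up, the work surface at z = 0. Lengths are in mm, angles in rad, forces in N, time in s.
With the tool pointing down it reaches from about 400 to 875 mm from the base axis. Payload 6.5 kg.
Tool frame: the origin (TCP) lies at the very end of the fingers, on their centre line; the grasp point (between the pads) lies 19 mm behind it; z points along the fingers, y is the line along which they close (so a half turn about z gives the same grasp; the last joint's range is limited). The gripper opens to 88 mm and grips with 3 to 60 N. Pads are 18 mm wide; open, the fingers measure 123 mm over their backs; the gripper's body (75 mm by 187 mm) begins 45 mm behind the grasp point.
Start: joints at [-1.236, 0.536, -0.004, 1.538, 0.003, 1.067, -0.071], TCP at [253.595, 598.481, 238.716] pointing down, gripper open.
Joint ranges: [-2.7, 2.7], [-0.37, 2.16], [-1.27, 1.26], [0.24, 2.4], [-1.31, 4.45], [0.19, 1.91], [-2.76, 2.76]. Speed limits (rad/s): [2.39, 2.39, 3.14, 3.14, 3.14, 3.14, 3.14].

## Interface

Orientations are given as a unit quaternion [w, x, y, z].
In Python, from workcell import r, fingers, ik, imaging, workorder, search_frame, regions_of, sensors gives the robot as it stands. Calls block until the motion is done:
- r.movep(position, orientation): joint-space move of the TCP to a pose.
- r.move_straight(position, orientation=None, speed=150, f_stop=None): straight line of the TCP; orientation=None keeps the orientation; speed is the mean speed in mm/s. With f_stop (N) it stops when the force on the tool has changed by that much, and returns True; else False.
- r.goto_joints(angles): joint-space move.
- fingers.command_gripper(opening, grip_force=None): finger opening in mm; grip_force is the grip in N (None keeps the last); returns when the fingers have stopped.
- r.sleep(seconds).
- ik(position, orientation): joint angles nearest the present ones, or None.
- imaging.read_camera(name): name is "side" or "top"; returns a dict with "frame" (480x640x3 uint8, red, green, blue), "intrinsics" (3x3 intrinsics, pixels), "cam_to_world" (4x4, takes a point from camera to world coordinates). Camera axes: x right, y up, looking along -z (the intrinsics and any distortion apply to the point x, -y, -z); pixel columns grow to the right and rows downward; lengths in mm; the calibration is good to about 2 mm. A picture is of the moment at which its call begins. There is no depth.
A pose or a line that the arm cannot do raises r.Unreachable and nothing moves.
- workorder.finish_job(): hands the job in; it is judged then, once.
Trained networks look in a picture, given as the dict that the camera call returned (one of the last four; its "shot" number tells which), for a name from the list of things; names that differ only in an ending like _2 or _b are one class to them, and where a whole thing is asked for, a point or a joint stands for the part that bears it (a point fixed in the world has none). Each returns a list of dicts, best first, with "score" (0 to 1); they miss things now and then, are a little off and sometimes report something else, mostly with a low value. They report only what shows in the picture. A call takes as long as a camera call. They do not tell look-alikes from the thing itself.
- search_frame(picture, label): "centre" ([x, y, z] in mm, in world coordinates, good to about 4 mm: the middle of the surface that is visible of it).
- regions_of(picture, label): "region" (480x640 bool, what is visible of it).
Readings, each from a call of its own:
- sensors.get_time_s(): time.
- sensors.get_q(): joint angles.
- sensors.get_qvel(): joint speeds.
- sensors.get_joint_torque(): joint torques, N m.
- sensors.get_tool_pos(): TCP position.
- sensors.get_eef_rot(): TCP orientation.
- sensors.get_contact_force(): force on the tool from outside, world axes, zero at the start.
- sensors.get_ft_torque(): the same for the moment, N m.
- sensors.get_finger_gap(): finger opening in mm.
- sensors.get_grip_force(): force on a finger pad.
Only numpy, scipy, OpenCV 4.12 (cv2) and the standard library are available. Lean on these libraries where they do the work, as an engineer would, in place of code of your own. Each camera call takes 0.05 s, during which the arm holds its last target. There are 200 camera calls.

## Task

Push the tall blue crate of plaster moulds along the bench, towards the robot's right, until its side sits flat against the wooden bench stop, with the crate inside the yellow taped outline. It is heavy and tall and tips if pushed high, so push it low near its base with the fingertips: it must slide upright, and must not be gripped and lifted. Leave the bowl, the cup and the jar where they are, and finish clear of the crate.

Things in the scene. Friction and masses are not known exactly. Their poses are not given: they have to be found in the camera images.
- crate: Tall open blue crate full of white moulds, 160 (x) by 130 (y) by 220 mm high (moulds up to 244), flat sides, about 2.2 kg (may vary by a fifth), rim and rib 4 mm proud above 147 mm. Loose; slides at about 9 to 18 N when pushed below 60 mm height, tips when pushed near its top. Origin: centre of underside, z up. Its -y side faces the stop; push on its +y side (160 mm wide), on the robot's left.
- stop: Pale wooden board fixed to the bench, 246 (x) by 32 by 70 mm high. Origin: on the bench, mid-foot of the flat face the crate must meet; y points out of that face to the crate, x along the board. In front, a yellow tape outline flat on the bench, inner width 214 mm centred on the board, reaching 162 mm out. Crate home: origin at x = 0, y = 65 mm here, axes parallel to the stop's.
- bowl: Bystander: open steel bowl, 140 mm across, 60 mm high, on the bench near the stop. Origin: centre of its underside.
- teacup: Bystander: terracotta cup, 84 mm across, 75 mm high, on the bench near the stop. Origin: centre of its underside.
- jar: Bystander: white lidded jar, 72 mm across, 100 mm high, on the bench near the stop. Origin: centre of its underside.
Not all that is in view belongs to the job. There is more than one size of the crate; the job needs the middle-sized.

How it is judged:
By the outcome, as a careful person would: the job done as asked, in the order asked, and still so for the second after the job is handed in, with the robot touching nothing.
It also fails if it takes over 42 s, if anything falls off the work surface, if the arm or the gripper's body presses on something with over 40 N, if the wrist force passes 120 N, or if a joint passes its speed limit or range.

## Working session

There is one attempt and no reset: what is moved stays moved. The work goes in short steps, each a Python script; the robot and the scene stay as the last script left them, time stands still between calls to the robot, and variables do not carry over. Pictures are saved under pics/ and viewed, at most 10 in all, crops included, and the job is handed in when it is done.

```bash
mkdir -p pics; ls
python3 - <<'E'
from workcell import *
import cv2,numpy as np
print(sensors.get_time_s(), sensors.get_eef_rot())
for n in ("top","side"):
    p=imaging.read_camera(n); cv2.imwrite(f"pics/{n}0.png",p["frame"][:,:,::-1])
    print(n,p["intrinsics"].tolist(),np.round(p["cam_to_world"],3).tolist(),[k for k in p])
    for l in("crate","stop","bowl","teacup","jar"):
        print(l,[(round(d["score"],2),np.round(d["centre"]).tolist()) for d in search_frame(p,l)][:5])
E
```

```text
pics
0.0 [-1.04292708e-04  1.99024530e-01  9.79994135e-01 -8.48806103e-04]
top [[550.0187526114164, 0.0, 327.0465343467984], [0.0, 550.0187526114164, 231.66731075655767], [0.0, 0.0, 1.0]] [[0.03, 0.993, -0.11, 430.181], [-0.999, 0.028, -0.024, 6.824], [-0.021, 0.111, 0.994, 1242.15], [0.0, 0.0, 0.0, 1.0]] ['frame', 'intrinsics', 'cam_to_world', 'shot']
crate [(0.97, [695.0, 99.0, 169.0]), (0.8, [502.0, 64.0, 231.0]), (0.74, [686.0, 369.0, 296.0]), (0.59, [529.0, -176.0, 49.0])]
stop [(0.67, [528.0, -179.0, 49.0])]
bowl [(0.74, [611.0, -318.0, 21.0]), (0.24, [526.0, -179.0, 48.0])]
teacup [(0.85, [441.0, -322.0, 26.0])]
jar []
side [[460.6554312235991, 0.0, 318.540079897555], [0.0, 460.6554312235991, 242.03623210102884], [0.0, 0.0, 1.0]] [[-0.988, 0.147, -0.038, 534.053], [-0.151, -0.939, 0.307, 325.181], [0.009, 0.31, 0.951, 1015.071], [0.0, 0.0, 0.0, 1.0]] ['frame', 'intrinsics', 'cam_to_world', 'shot']
crate [(0.94, [706.0, 388.0, 308.0]), (0.69, [495.0, 87.0, 221.0]), (0.58, [698.0, 114.0, 167.0])]
stop [(0.89, [544.0, -179.0, 51.0])]
bowl [(0.81, [605.0, -329.0, 27.0])]
teacup [(0.65, [438.0, -333.0, 50.0]), (0.52, [602.0, -330.0, 28.0])]
jar [(0.72, [692.0, -107.0, 97.0])]
```

View pics/top0.png

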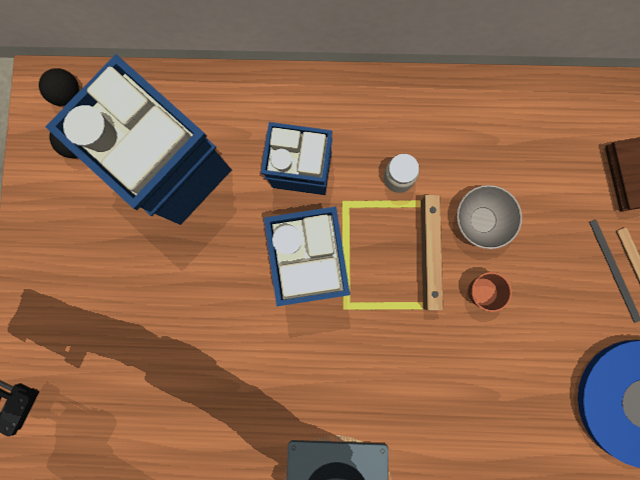

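View pics/side0.png

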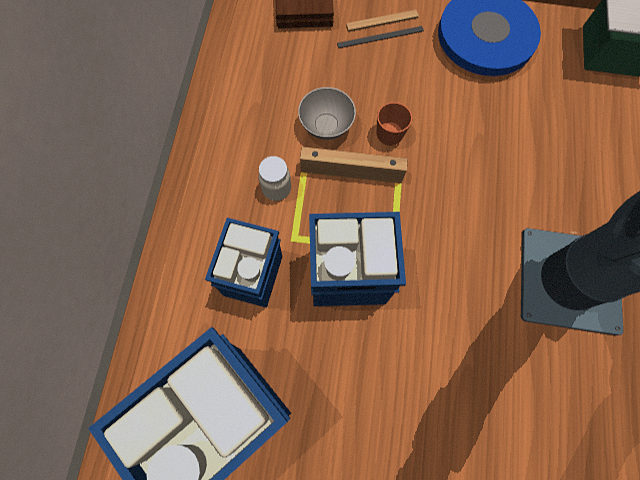

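The top picture shows three crate candidates: large at (135,130), small at (297,158) and middle at (307,256). The middle one fits, since its rim height is about 220 mm and it stands before the outline. The stop is at (433,252), the jar at (403,172), the bowl at (489,217) and the cup at (490,291). Next I'll fit the box models to the masks and check the crop.

```bash
cat > h.py <<'E'
from workcell import *
import cv2,numpy as np
from scipy.optimize import minimize
def proj(p,P):
    T=np.linalg.inv(p["cam_to_world"]); c=np.asarray(P)@T[:3,:3].T+T[:3,3]
    u=(c*[1,-1,-1])@p["intrinsics"].T; return u[:,:2]/u[:,2:]
def box(a,b,z0,z1,oy=0): return np.array([[i*a/2,j*b/2+oy,z] for i in(-1,1) for j in(-1,1) for z in(z0,z1)])
CR=[np.vstack([box(160,130,0,147)]),box(168,138,147,220)]
ST=[box(246,32,0,70,-16)]
def place(P,s): c,n=np.cos(s[2]),np.sin(s[2]); return np.c_[P[:,0]*c-P[:,1]*n+s[0],P[:,0]*n+P[:,1]*c+s[1],P[:,2]]
def sil(p,M,s,k=4):
    m=np.zeros((480,640),np.uint8)
    m=np.zeros((480*k,640*k),np.uint8)
    for B in M: cv2.fillConvexPoly(m,cv2.convexHull(((proj(p,place(B,s))+.5)*k*16).astype(np.int32)),255,shift=4)
    return cv2.resize(m,(640,480),interpolation=cv2.INTER_AREA)/255.
def mask(p,l,near,other=()):
    best=None
    for d in regions_of(p,l):
        v,u=np.nonzero(d["region"]); e=np.hypot(*(np.array([u.mean(),v.mean()])-proj(p,[near])[0]))
        if best is None or e<best[0]: best=(e,d["region"],d["score"])
    return best
def fit(ps,ms,M,s0):
    f=lambda s:sum(np.abs(sil(p,M,s)-m).sum() for p,m in zip(ps,ms))
    sc=np.array([1,1,.01]); g=lambda t:f(s0+t*sc)
    r=minimize(g,[0,0,0],method="Nelder-Mead",options=dict(initial_simplex=[[-6,-6,-4],[8,-4,-3],[-4,8,3],[2,3,9]],xatol=.05,fatol=.5,maxfev=150))
    return s0+r.x*sc,r.fun,[m.sum() for m in ms]
E
python3 - <<'E'
from h import *
S={}
ps=[imaging.read_camera(n) for n in("top","side")]
for l,M,s0,near in(("crate",CR,np.array([500,70,0.1]),[500,70,180]),("stop",ST,np.array([530,-165,0.]),[530,-180,50])):
    mm=[mask(p,l,near) for p in ps]; print(l,[(round(m[0],1),m[2]) for m in mm])
    S[l]=[]
    for sel in([0,1],[0],[1]):
        s,f,a=fit([ps[i] for i in sel],[mm[i][1] for i in sel],M,s0); print(l,sel,np.round(s,3),round(f),a); S[l].append(s)
p=ps[0]; k=4; I=cv2.resize(p["frame"][185:325,255:450,::-1],None,fx=k,fy=k,interpolation=cv2.INTER_CUBIC).copy()
for l,M in(("crate",CR),("stop",ST)):
    for B in M: cv2.polylines(I,[cv2.convexHull(((proj(p,place(B,S[l][0]))+.5-[255,185])*k).astype(np.int32))],1,(0,0,255),1)
cv2.imwrite("pics/c1.png",I)
p=ps[1]; I=cv2.resize(p["frame"][140:320,255:450,::-1],None,fx=3,fy=3,interpolation=cv2.INTER_CUBIC).copy()
for l,M in(("crate",CR),("stop",ST)):
    for B in M: cv2.polylines(I,[cv2.convexHull(((proj(p,place(B,S[l][0]))+.5-[255,140])*3).astype(np.int32))],1,(0,0,255),1)
cv2.imwrite("pics/c2.png",I)
E
```

```text
crate [(np.float64(0.1), 0.86), (np.float64(4.5), 0.85)]
crate [0, 1] [4.97907e+02 6.86780e+01 1.84000e-01] 342 [np.int64(6540), np.int64(8363)]
crate [0] [4.98346e+02 6.80260e+01 1.83000e-01] 176 [np.int64(6540)]
crate [1] [4.97694e+02 6.90530e+01 1.83000e-01] 148 [np.int64(8363)]
stop [(np.float64(18.4), 0.7), (np.float64(8.8), 0.6)]
stop [0, 1] [ 5.23570e+02 -1.76857e+02  3.30000e-02] 2450 [np.int64(3710), np.int64(3497)]
stop [0] [ 5.24067e+02 -1.77088e+02  3.30000e-02] 1567 [np.int64(3710)]
stop [1] [ 5.23116e+02 -1.76586e+02  3.40000e-02] 877 [np.int64(3497)]
```

View pics/c1.png

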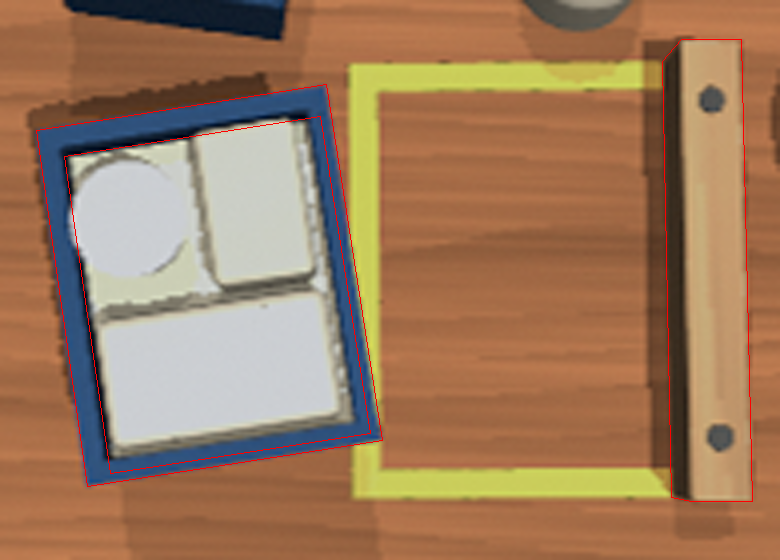

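View pics/c2.png

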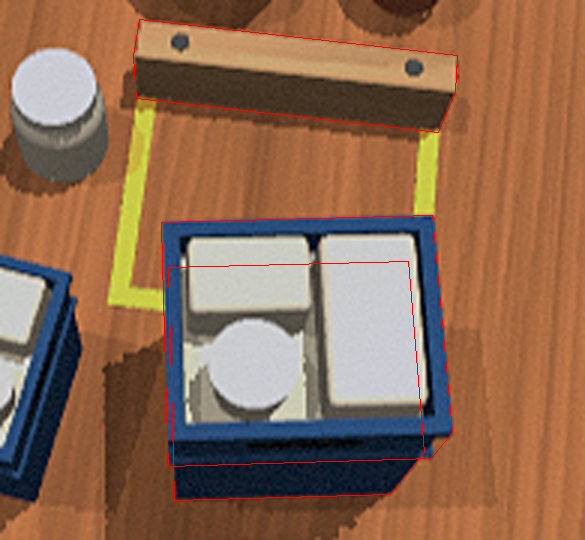

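The crop confirms the middle crate: the 168 x 138 mm rim at z = 220 matches both views. The crate is at (498, 69) with yaw 0.184, and the stop at (524, -177) with yaw 0.033. Next I'll check reach, and the big crate's clearance beside the approach.

```bash
cat >> h.py <<'E'
from scipy.spatial.transform import Rotation as R
def ori(yaw,th,sg):
    u=np.array([np.cos(yaw),np.sin(yaw),0]); v=np.array([-np.sin(yaw),np.cos(yaw),0])
    z=-np.cos(th)*np.array([0,0,1])-np.sin(th)*v; y=sg*u; x=np.cross(y,z)
    return R.from_matrix(np.c_[x,y,z]).as_quat(scalar_first=True)
CRATE=np.array([497.9,68.7,.184]); STOP=np.array([523.6,-176.9,.033])
HOME=np.array([*place(np.array([[0,65.,0]]),STOP)[0][:2],STOP[2]])
def tcp(s,gap,th,z=26,dx=0):   # TCP so finger tips' front edge is gap mm off the +y side
    return place(np.array([[dx,65+gap+9*np.cos(th),z]]),s)[0]
E
python3 - <<'E'
from h import *
p=imaging.read_camera("top"); C=p["cam_to_world"]
def ray(u,v,z):
    d=np.linalg.inv(p["intrinsics"])@[u,v,1]; d=C[:3,:3]@(d*[1,-1,-1]); return C[:3,3]+d*(z-C[2,3])/d[2]
print("big crate low corner",ray(180,222,0).round(),"floor right",ray(230,172,0).round(),"rim",ray(141,207,300).round(),ray(205,135,300).round(),ray(141,207,340).round())
print(HOME)
for deg in(36,40,45,50):
  for sg in(1,-1):
    th=np.radians(deg); o=[]
    for s,g,z in((CRATE,100,200),(CRATE,45,26),(CRATE,0,26),((CRATE+HOME)/2,0,26),(HOME,0,26)):
        q=ik(tcp(s,g,th,z),ori(s[2],th,sg)); o.append(None if q is None else np.round(q,2).tolist())
    print(deg,sg,o)
E
```

```text
big crate low corner [581. 374.   0.] floor right [700. 265.   0.] rim [569. 356. 300.] [700. 251. 300.] [563. 341. 340.]
[ 5.21455389e+02 -1.11935389e+02  3.30000000e-02]
36 1 [[-1.2, 0.63, 0.49, 1.76, 0.26, 1.18, -0.71], [-1.12, 0.9, 0.47, 1.86, 0.22, 0.81, -0.75], [-1.07, 0.89, 0.48, 1.91, 0.25, 0.74, -0.72], [-0.94, 0.88, 0.52, 1.96, 0.28, 0.67, -0.68], [-0.78, 0.89, 0.54, 1.97, 0.31, 0.61, -0.62]]
36 -1 [[-0.63, 0.61, -0.31, 1.72, 0.64, 1.37, 2.1], [-0.64, 0.84, -0.19, 1.83, 0.77, 1.05, 1.95], [-0.59, 0.82, -0.17, 1.88, 0.81, 1.0, 1.96], [-0.47, 0.8, -0.1, 1.94, 0.84, 0.92, 2.0], [-0.35, 0.79, -0.04, 1.95, 0.87, 0.86, 2.07]]
40 1 [[-1.22, 0.67, 0.49, 1.74, 0.29, 1.22, -0.74], [-1.15, 0.94, 0.47, 1.83, 0.25, 0.86, -0.79], [-1.11, 0.93, 0.5, 1.89, 0.28, 0.79, -0.77], [-0.98, 0.92, 0.53, 1.94, 0.31, 0.71, -0.73], [-0.82, 0.93, 0.55, 1.96, 0.35, 0.65, -0.68]]
40 -1 [[-0.66, 0.64, -0.31, 1.7, 0.67, 1.43, 2.06], [-0.66, 0.87, -0.2, 1.8, 0.79, 1.12, 1.91], [-0.61, 0.85, -0.17, 1.86, 0.83, 1.06, 1.93], [-0.5, 0.83, -0.11, 1.91, 0.86, 0.99, 1.96], [-0.37, 0.82, -0.04, 1.93, 0.9, 0.92, 2.
[... 239 characters left out ...]
45 -1 [[-0.68, 0.69, -0.31, 1.67, 0.71, 1.51, 2.03], [-0.69, 0.92, -0.2, 1.76, 0.81, 1.21, 1.88], [-0.64, 0.9, -0.17, 1.83, 0.85, 1.15, 1.89], [-0.53, 0.88, -0.11, 1.89, 0.89, 1.07, 1.91], [-0.4, 0.87, -0.05, 1.91, 0.93, 1.0, 1.96]]
50 1 [[-1.27, 0.77, 0.51, 1.68, 0.35, 1.32, -0.79], [-1.2, 1.04, 0.48, 1.76, 0.31, 1.0, -0.88], [-1.17, 1.03, 0.51, 1.82, 0.34, 0.92, -0.86], [-1.05, 1.03, 0.55, 1.89, 0.37, 0.83, -0.84], [-0.9, 1.04, 0.58, 1.91, 0.41, 0.75, -0.81]]
50 -1 [[-0.7, 0.73, -0.32, 1.65, 0.74, 1.58, 1.99], [-0.71, 0.97, -0.2, 1.72, 0.83, 1.29, 1.85], [-0.67, 0.94, -0.18, 1.79, 0.87, 1.23, 1.85], [-0.55, 0.92, -0.12, 1.86, 0.91, 1.16, 1.87], [-0.43, 0.91, -0.05, 1.88, 0.96, 1.09, 1.91]]
```

Run:
```python
from h import *
th=np.radians(40); o=ori(CRATE[2],th,1)
fingers.command_gripper(88)
r.movep([340,330,270],o)
r.movep(tcp(CRATE,45,th,200),o)
r.move_straight(tcp(CRATE,45,th,26),speed=120)
print(sensors.get_time_s(),sensors.get_tool_pos(),sensors.get_finger_gap(),sensors.get_contact_force())
hit=r.move_straight(tcp(CRATE,-8,th,26),speed=40,f_stop=4)
print(hit,sensors.get_time_s(),sensors.get_tool_pos(),tcp(CRATE,0,th),sensors.get_contact_force())
p=imaging.read_camera("side"); cv2.imwrite("pics/s2.png",p["frame"][:,:,::-1])
```

```text
4.6833 [476.86455729 183.84854261  26.54692997] 87.88213463461041 [0.16451436 0.71964602 0.28295272]
True 5.7 [484.51977497 140.46038291  25.65674498] [484.74594855 139.38080136  26.        ] [0.64492306 1.0896023  1.33414332]
```

View pics/s2.png

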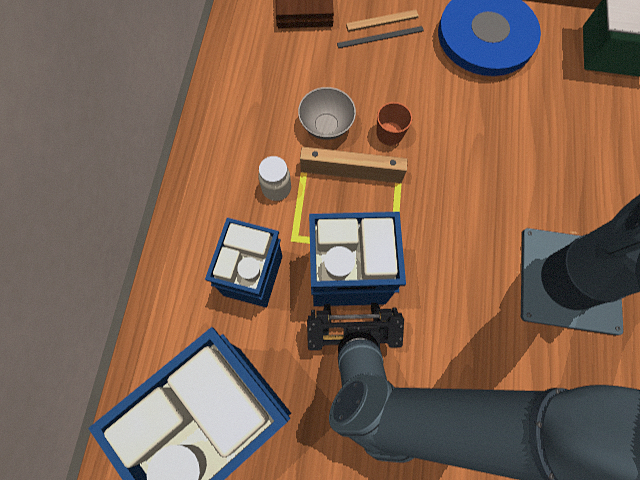

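The gripper, at pixels (355,325), touches the crate's +y side within 1 mm of the prediction, and its body is clear of the rim. I'll push to about 65% and check.

Run:
```python
from h import *
th=np.radians(40)
for t in(.1,.25,.4,.55,.68):
    s=CRATE+(HOME-CRATE)*t; s[2]=CRATE[2]+(HOME[2]-CRATE[2])*min(1,t/.8)
    h=r.move_straight(tcp(s,0,th),ori(s[2],th,1),speed=45,f_stop=40)
    print(t,h,sensors.get_time_s(),sensors.get_tool_pos().round(1),np.round(sensors.get_contact_force(),1))
    if h: break
ps=[imaging.read_camera(n) for n in("top","side")]
cv2.imwrite("pics/s3.png",ps[1]["frame"][:,:,::-1])
for p in ps:
    m=mask(p,"crate",[*s[:2],180]); f=fit([p],[m[1]],CR,s); print(s,m[0],f[0].round(3),f[1:])
```

```text
0.1 False 6.325 [489.5 125.1  25.4] [-0.6  8.1  2.5]
0.25 False 7.0833 [495.5  98.6  25.4] [0.3 9.8 2. ]
0.4 False 7.8417 [501.2  71.7  25.4] [1.8 9.3 2.5]
0.55 False 8.6 [506.8  44.6  25.3] [1.  9.9 2.7]
0.68 False 9.2833 [511.7  21.1  25.3] [1.8 9.  2.8]
[ 5.13917665e+02 -5.41320647e+01  5.56500000e-02] 2.530443875440791 [ 5.1676e+02 -5.1279e+01  6.2000e-02] (np.float64(90.38039215686274), [np.int64(6691)])
[ 5.13917665e+02 -5.41320647e+01  5.56500000e-02] 8.1523306405185 [ 5.16193e+02 -5.12540e+01  6.20000e-02] (np.float64(241.2823529411765), [np.int64(8414)])
```

View pics/s3.png

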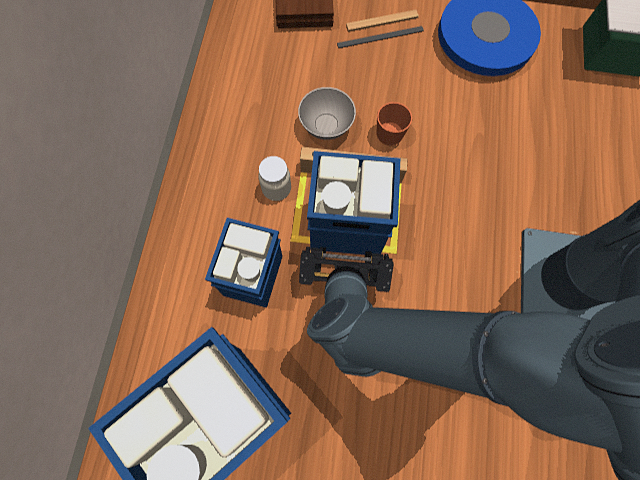

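The crate at (353,190) is upright, on course at (516, -51) with yaw 0.062, and nothing else has moved. I'll continue slowly until it seats against the stop.

Run:
```python
from h import *
th=np.radians(40)
for t in(.82,.96):
    s=CRATE+(HOME-CRATE)*t; s[2]=CRATE[2]+(HOME[2]-CRATE[2])*min(1,t/.8)
    h=r.move_straight(tcp(s,0,th),ori(s[2],th,1),speed=35,f_stop=25)
    print(t,h,sensors.get_time_s(),sensors.get_tool_pos().round(1),np.round(sensors.get_contact_force(),1))
if not h:
    h=r.move_straight(tcp(HOME,-12,th),ori(HOME[2],th,1),speed=12,f_stop=22)
    print(h,sensors.get_time_s(),sensors.get_tool_pos().round(1),tcp(HOME,0,th).round(1),np.round(sensors.get_contact_force(),1))
ps=[imaging.read_camera(n) for n in("top","side")]
for p in ps:
    m=mask(p,"crate",[*HOME[:2],180]); f=fit([p],[m[1]],CR,HOME); print(HOME,m[0],f[0].round(3),f[1:])
```

```text
0.82 False 10.3667 [516.6  -3.5  25.2] [-0.1 10.7  5.3]
0.96 False 11.2417 [519.9 -28.9  25.2] [-0.1 12.   5. ]
True 12.3417 [521.4 -38.7  24.5] [519.1 -40.1  26. ] [0.5 3.4 2.3]
[ 5.21455389e+02 -1.11935389e+02  3.30000000e-02] 2.8393337544123973 [ 5.24944e+02 -1.11766e+02  3.10000e-02] (np.float64(83.1450980392157), [np.int64(6943)])
[ 5.21455389e+02 -1.11935389e+02  3.30000000e-02] 143.8391962704397 [6.94194e+02 1.02248e+02 6.91000e-01] (np.float64(4020.227450980392), [np.int64(4785)])
```

Run:
```python
from h import *
th=np.radians(40); o=ori(HOME[2],th,1)
h=r.move_straight(tcp(HOME,-14,th,dx=2),o,speed=10,f_stop=28)
print(h,sensors.get_tool_pos().round(1),np.round(sensors.get_contact_force(),1))
r.move_straight(tcp(HOME,60,th,26),o,speed=60)
r.move_straight(tcp(HOME,90,th,250),o,speed=150)
r.movep([340,330,300],o)
print(sensors.get_time_s(),sensors.get_tool_pos().round(1),np.round(sensors.get_contact_force(),1))
ps=[imaging.read_camera(n) for n in("top","side")]
for p in ps:
    m=mask(p,"crate",[*HOME[:2],180]); f=fit([p],[m[1]],CR,HOME); print(m[0],f[0].round(3),f[1:])
    for l in("bowl","teacup","jar"): print(l,[(round(d["score"],2),np.round(d["centre"]).tolist()) for d in search_frame(p,l)][:2])
cv2.imwrite("pics/t4.png",cv2.resize(ps[0]["frame"][150:340,240:540,::-1],None,fx=2.6,fy=2.6,interpolation=cv2.INTER_CUBIC))
cv2.imwrite("pics/s4.png",cv2.resize(ps[1]["frame"][80:260,200:450,::-1],None,fx=3,fy=3,interpolation=cv2.INTER_CUBIC))
```

```text
True [521.7 -38.7  23.8] [-0.   3.5  2.5]
17.3583 [341.2 328.4 300.1] [ 0.1 -0.5  0.4]
2.692802571640965 [ 5.24516e+02 -1.12059e+02  3.10000e-02] (np.float64(100.8235294117647), [np.int64(6963)])
bowl [(0.7, [611.0, -321.0, 22.0])]
teacup [(0.72, [440.0, -324.0, 26.0])]
jar [(0.69, [686.0, -118.0, 103.0])]
8.97274240592199 [ 5.23807e+02 -1.11197e+02  3.40000e-02] (np.float64(163.4823529411765), [np.int64(8465)])
bowl [(0.81, [608.0, -336.0, 31.0])]
teacup [(0.77, [436.0, -337.0, 48.0])]
jar [(0.92, [692.0, -106.0, 95.0])]
```

View pics/t4.png

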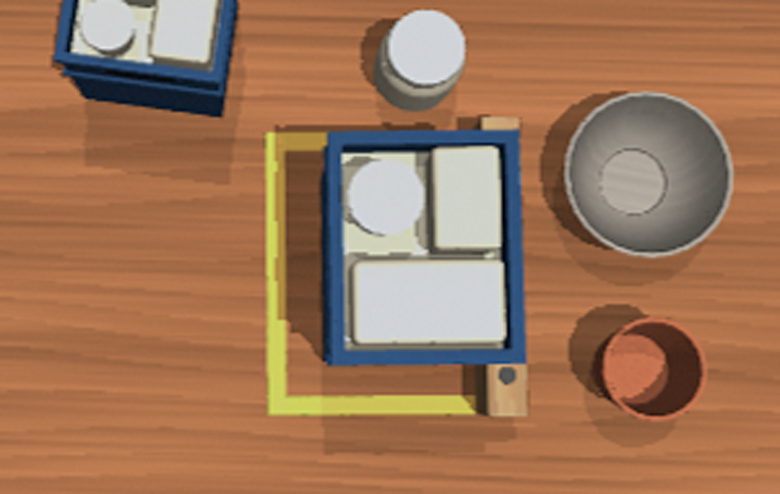

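View pics/s4.png

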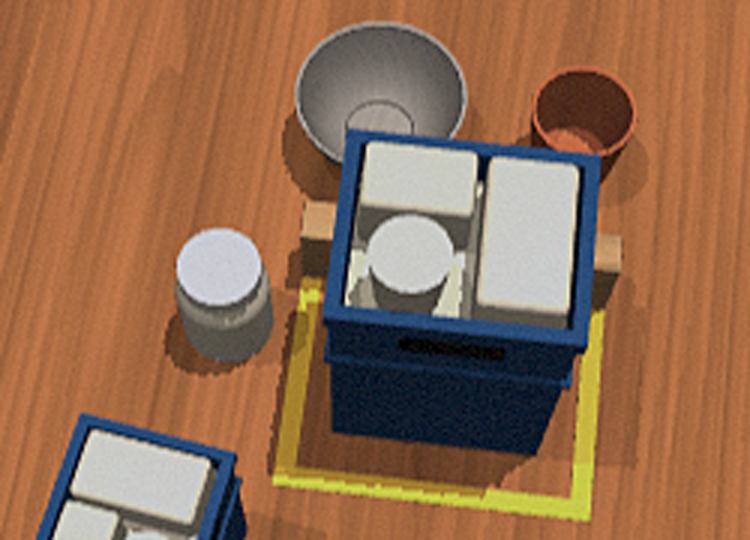

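The crate is upright at (524, -112) with yaw 0.032 against the stop's 0.033. It sits inside the outline (crop around (425,250)), the bystanders are where they were, and the arm is clear.

```bash
python3 -c "
from workcell import *
print(workorder.finish_job())"
```

```text
the job is handed in; nothing more can be done
None
```

The middle-sized crate was pushed low and stayed upright; it now sits flat against the stop inside the yellow outline. The bowl, cup and jar are where they were, the arm is clear, and I handed the job in at about 17.5 s.

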